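Lock a slide cassette into the loading dock

TASK

Turn the key in the dock's lock clockwise to its stop so that the brass tongue swings out of the channel, and slide the yellow slide cassette along the channel, without lifting it out, until it is fully home against the end stop of the blue bay. Then turn the key all the way back so that the tongue locks the cassette in, draw the key out and leave it lying in the green dish. Leave everything else on the bench where it stands.

Things in the scene. Friction and masses are not known exactly. Their poses are not given: they have to be found in the camera images.
- dock: grey loading dock fixed to the bench, base plate 120 x 280 mm, 8 mm thick. Origin: on the table, under the middle of the channel's width, level along the channel with the lock; z up. A straight channel for the cassette runs along its y axis, centred on x = 0, from y = -185 to 79 mm; the bay is at the +y end, the lock on the -x side. Axes, not the table, give the directions below.
- channel_mouth (a point): channel floor at its open end: dock (0, -185, 8) mm. The channel is 44 mm wide inside, its aluminium side rails reach z = 15 mm.
- end_stop (a point): middle of the end stop's face at the far end of the blue bay: dock (0, 79, 23) mm; the stop is solid, its top at z = 38 mm. The bay's blue side walls reach z = 34 mm and begin at y = 18 mm.
- lock_axis (a point): centre of the keyway at the cover plate's upper face, on the vertical lock axis: dock (-52, 0, 44) mm. The lock housing is black with a steel cover plate 52 x 52 mm.
- tongue_tip (a point): middle of the end of the lock's brass tongue, 52 mm from the lock axis and turning with the plug. The tongue is 10 mm wide, at z = 16 to 26 mm. Plug at 0: it lies along dock +x, across the channel at y = -5 to 5 mm; plug at its stop: beside the channel, pointing to dock -y. On the way it sweeps the channel back to y = -47 mm.
- plug (a joint): turn of the lock's plug and tongue (rad): 0 = locked (red mark), the only position where the key comes out, within about 0.15; grows clockwise seen from above to a stop at 1.35 = open (green mark). Held by friction only (about 0.04 N m), it stays where it is left; the key has about 0.1 of play in it.
- key: key standing upright in the lock, 50 mm long, 30 g. Origin: its lower tip, 26 mm above the table while in the lock; z up along the shank. Red bow 28 (x) x 8 (y) mm, z = 22 to 50 mm, so 4 mm clear of the cover plate; shank 6 mm round; steel bit 16 (x) x 5 (y) mm, z = 2 to 10 mm, with a rounded tip below: it does not stand alone. At plug 0 its x lies along dock x. Drawn up, it is free after 20 mm.
- key_mid (a point): point on the key's axis 30 mm above its origin, in the lower half of the bow
- cassette: yellow slide cassette, a block 42 (x) x 70 (y) x 34 mm high, 140 to 280 g, loose in the channel with 1 mm play each side. Origin: centre of its underside; axes as the dock's. It starts with its origin at dock y = -140 to -92 mm, before the tongue. Fully home against the end stop its origin is at y = 44 mm and its rear face at y = 9 mm, just past the tongue.
- cassette_home (a point): where the cassette's origin is when it is fully home: dock (0, 44, 8) mm
- dish: shallow green tray fixed on the bench, 130 (x) x 120 (y) x 22 mm high, walls 4 mm, floor about 4 mm thick. Origin: centre of its underside. To the left or the right of the dock.
- amber_bottle: brown glass bottle 46 mm across, 120 mm tall, standing near the lock (beside the bay end, on the lock's side). Origin: centre of its underside. Bystander.
- coverslips: blue plastic box 50 x 60 x 30 mm, beside the bay. Origin: centre of its underside. Bystander.
- oil_jar: small clear bottle 30 mm across, 55 mm tall, beside the channel on the side away from the lock. Origin: centre of its underside. Bystander.
- stain_jar: white jar with red cap 42 mm across, 55 mm tall, beside the channel on the lock's side. Origin: centre of its underside. Bystander.
- slide_box: closed grey box with a black seam, 110 x 95 x 34 mm, across the dock from the green dish. Origin: centre of its underside. Bystander.
- rod_vase: brown glass vase 84 mm across, 120 mm tall, with glass rods up to 220 mm high, at the left edge of the work area. Origin: centre of its underside. Bystander.
- timer: white timer 50 x 75 x 45 mm with orange buttons, beyond the dock. Origin: centre of its underside. Bystander.
Mind the look-alikes: they are no part of the job. Several things have the shape of the dish; the one meant has the colours described above.

How it is judged:
By the outcome, as a careful person would: the job done as asked, in the order asked, and still so for the second after the job is handed in, with the robot touching nothing.
It also fails if it takes over 72 s, if anything falls off the work surface, if the arm or the gripper's body presses on something with over 40 N, if the wrist force passes 120 N, or if a joint passes its speed limit or range.

ROBOT

A 6-joint arm with a two-finger parallel gripper is mounted at the origin on the work surface. World frame = base frame: x ahead of the robot, y to its left, z up, the work surface at z = 0. Lengths are in m, angles in rad, forces in N, time in s.
With the tool pointing down it reaches from about 0.275 to 1 m from the base axis. Payload 8.4 kg.
Tool frame: the origin (TCP) lies on the centre line of the jaws, within the pads' length; the fingertips stand 17 mm ahead of it and the grasp point (between the pads) lies 2 mm behind it (bot.tcp_to_tips is the z of the fingertips in the tool frame, in m); z points along the fingers, y is the line along which they close (so a half turn about z gives the same grasp; the last joint's range is limited). The gripper opens to 85 mm and grips with 20 to 120 N. Pads are 22 mm wide; open, the fingers measure 114 mm over their backs; the gripper's body (76 mm by 85 mm) begins 54 mm behind the grasp point. The pads swing forward as they close: fully open they stand 13 mm farther back than shut.
Start: joints at [1.283, 0.353, 1.633, -0, 1.155, -0.002], TCP at [0.176, 0.6, 0.225] pointing down, gripper open.
Joint ranges: [-2.63, 2.63], [-0.92, 2.1], [0.06, 2.66], [-1.3, 4.44], [0, 2.69], [-3.02, 3.02]. Speed limits (rad/s): [2.22, 2.22, 2.79, 3.14, 3.14, 3.14].

INTERFACE

Orientations are given as a unit quaternion [x, y, z, w].
In Python, from workcell import bot, hand, kinematics, get_obs, vision, hand_in gives the robot as it stands. The module is installed in compiled form; this text tells all that it offers. Calls block until the motion is done:
- bot.reach(position, orientation): joint-space move of the TCP to a pose.
- bot.servo_line(position, ori=None, velocity=0.15): straight line of the TCP; ori=None keeps the orientation; velocity is the mean speed in m/s.
- bot.goto_joints(angles): joint-space move.
- hand.move_gripper(opening, strength=None): finger opening in m; strength is the grip in N (None keeps the last); returns when the fingers have stopped.
- bot.dwell(seconds).
- kinematics.solve_ik(position, orientation): joint angles nearest the present ones, or None.
- get_obs(): the state.
- vision.read_camera(name): name is "scene" or "top"; returns a dict with "frame" (400x640x3 uint8, red, green, blue), "intrinsics" (3x3 intrinsics, pixels), "dist" ([k1, k2, p1, p2, k3] as OpenCV has them; the pictures are not rectified), "view" (4x4, takes a point from world to camera coordinates). Camera axes: x right, y down, z forward; pixel columns grow to the right and rows downward; lengths in m; the calibration is good to about 2 mm. A picture is of the moment at which its call begins. There is no depth.
A pose or a line that the arm cannot do raises bot.IKError and nothing moves.
- hand_in(): hands the job in; it is judged then, once.
The state is a dict: "time_s": time; "joint_pos": joint angles; "joint_vel": joint speeds; "joint_efforts": joint torques, N m; "position": TCP position; "orientation": TCP orientation; "wrist_force": force on the tool from outside, world axes, zero at the start; "ft_torque": the same for the moment, N m; "gripper_width": finger opening in m; "grip_force": force on a finger pad.
Only numpy, scipy, OpenCV 4.12 (cv2) and the standard library are available. Lean on these libraries where they do the work, as an engineer would, in place of code of your own. Each camera call takes 0.05 s, during which the arm holds its last target. There are 200 camera calls.

## Working session

There is one attempt and no reset: what is moved stays moved. The work goes in short steps, each a Python script; the robot and the scene stay as the last script left them, time stands still between calls to the robot, and variables do not carry over. Pictures are saved under pics/ and viewed, at most 10 in all, crops included, and the job is handed in when it is done.

```bash
mkdir -p pics; ls; python3 - <<'E'
from workcell import bot, hand, kinematics, get_obs, vision
import cv2,numpy as np,pickle
for n in("scene","top"):
    d=vision.read_camera(n); pickle.dump(d,open(f"pics/{n}0.pkl","wb"))
    cv2.imwrite(f"pics/{n}0.png",d["frame"][:,:,::-1])
    print(n,d["intrinsics"].tolist(),np.round(d["dist"],4),np.round(d["view"],3).tolist())
o=get_obs();print(o["time_s"],o["position"],o["orientation"],o["gripper_width"],bot.tcp_to_tips)
E
```

```text
pics
scene [[442.40540019524934, 0.0, 320.31232954676466], [0.0, 442.40540019524934, 196.76335231829427], [0.0, 0.0, 1.0]] [-0.0412  0.      0.      0.      0.    ] [[-0.641, 0.767, 0.017, 0.288], [0.621, 0.531, -0.577, -0.308], [-0.451, -0.359, -0.817, 1.619], [0.0, 0.0, 0.0, 1.0]]
top [[382.5492727054023, 0.0, 326.30509035667546], [0.0, 382.5492727054023, 198.7859778901662], [0.0, 0.0, 1.0]] [-0.0378  0.      0.      0.      0.    ] [[0.007, -1.0, -0.0, 0.041], [-0.997, -0.007, -0.079, 0.509], [0.079, 0.001, -0.997, 1.459], [0.0, 0.0, 0.0, 1.0]]
0.1 [0.17607986 0.59923383 0.22403216] [ 1.42409372e-01  9.89807645e-01 -6.23114088e-04 -8.78291317e-05] 0.08567255660504199 0.017
```

View pics/top0.png

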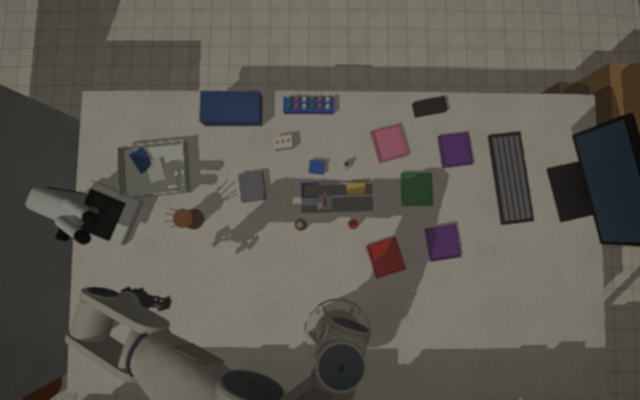

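View pics/scene0.png

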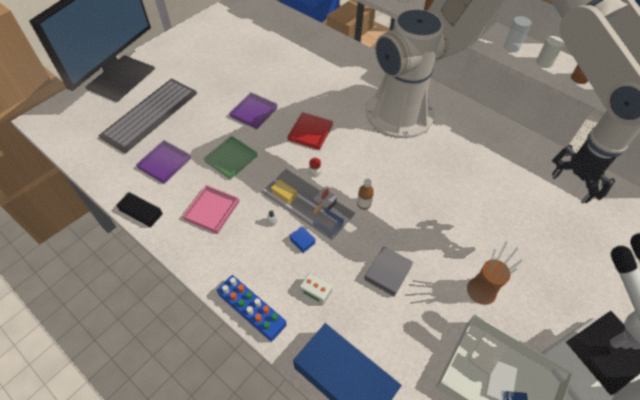

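Top view: dock at about (337,197) with the bay to its left, cassette (355,187), red key (325,200). Green dish (417,189); look-alike trays are red (386,257), purple (455,149) and (443,242), pink (390,142). Red things that could be taken for the key: stain-jar cap (353,224), key bow (325,200), red tray. In the scene view the key is at (325,195) and the dish at (231,156). I choose the key beside the lock plate and the green tray, and check both in one close crop.

```bash
python3 - <<'E'
import cv2,numpy as np
t=cv2.imread("pics/top0.png")[165:235,290:440]; s=cv2.imread("pics/scene0.png")[130:240,205:385]
f=lambda a,k:cv2.resize(a,None,fx=k,fy=k,interpolation=cv2.INTER_CUBIC)
a=f(t,4);b=f(s,3)
a=np.clip(a*1.5,0,255).astype(np.uint8)
w=max(a.shape[1],b.shape[1]);p=lambda x:cv2.copyMakeBorder(x,0,0,0,w-x.shape[1],0)
o=np.vstack([p(a),p(b)]);print(o.shape);cv2.imwrite("pics/crop1.png",o)
E
```

```text
(610, 600, 3)
```

View pics/crop1.png

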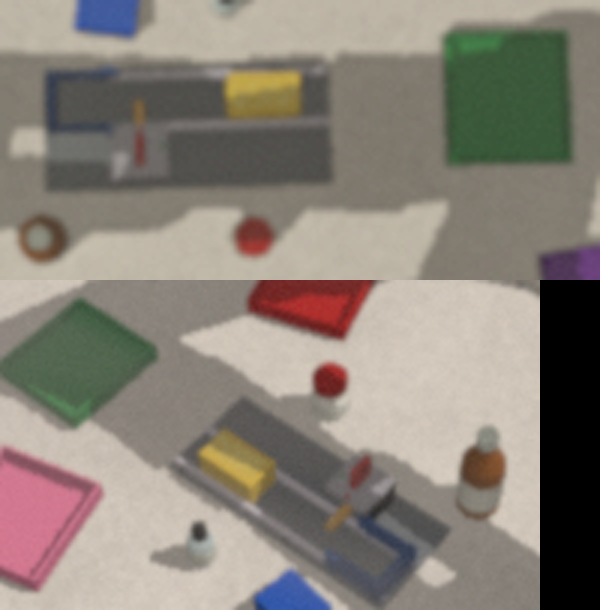

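The crop confirms the red key bow on the steel plate (top px 325,200; scene px 325,195), the brass tongue across the channel, the yellow cassette before it, and the one green tray at the right (top px 417,189). Measuring now.

```bash
cat > h.py <<'E'
import cv2,numpy as np
from workcell import bot,hand,kinematics,get_obs,vision
def grab(n,k=4):
    ds=[vision.read_camera(n) for _ in range(k)]
    d=ds[0]; d["f"]=np.mean([x["frame"] for x in ds],0).astype(np.float32); return d
def ray(d,p):
    u=cv2.undistortPoints(np.array(p,float).reshape(-1,1,2),np.array(d["intrinsics"]),np.array(d["dist"]))[:,0]
    V=np.array(d["view"]);R,t=V[:3,:3],V[:3,3]
    return -R.T@t,(np.c_[u,np.ones(len(u))])@R
def plane(d,p,z):
    c,r=ray(d,p); return c+r*((z-c[2])/r[:,2])[:,None]
def tri(d1,p1,d2,p2):
    c1,r1=ray(d1,p1);c2,r2=ray(d2,p2);A=np.c_[r1[0],-r2[0]]
    s=np.linalg.lstsq(A,c2-c1,rcond=None)[0];a=c1+s[0]*r1[0];b=c2+s[1]*r2[0]
    return (a+b)/2,np.linalg.norm(a-b)
def proj(d,P):
    V=np.array(d["view"]);return cv2.projectPoints(np.array(P,float).reshape(-1,3),cv2.Rodrigues(V[:3,:3])[0],V[:3,3],np.array(d["intrinsics"]),np.array(d["dist"]))[0][:,0]
def blob(d,name,box):
    x0,y0,x1,y1=box;f=d["f"][y0:y1,x0:x1];r,g,b=f[...,0],f[...,1],f[...,2]
    w={"red":r-1.0*np.maximum(g,b)-12,"yellow":np.minimum(r,g)-b-35,"green":g-np.maximum(r,b)-12}[name]
    w=np.clip(w,0,20 if name!="red" else 25)
    n,l,st,_=cv2.connectedComponentsWithStats((w>0).astype(np.uint8),connectivity=8)
    i=1+np.argmax(st[1:,4]);w=w*(l==i);ys,xs=np.mgrid[y0:y1,x0:x1]
    return np.array([(w*xs).sum(),(w*ys).sum()])/w.sum(),st[i],(l==i)
def Q(yaw): # tool down, tool y (closing) at angle yaw in the world
    c=np.array([np.cos(yaw),np.sin(yaw),0]);R=np.c_[np.cross(c,[0,0,-1]),c,[0,0,-1]]
    from scipy.spatial.transform import Rotation as T
    return T.from_matrix(R).as_quat()
E
python3 - <<'E'
from h import *
T=grab("top");S=grab("scene")
kt=blob(T,"red",(315,190,335,212));ks=blob(S,"red",(315,178,335,205))
print("key px",kt[0],kt[1],ks[0],ks[1],"tri",tri(T,kt[0],S,ks[0]),plane(T,kt[0],.062),plane(S,ks[0],.062))
yt=blob(T,"yellow",(340,178,372,197));ys=blob(S,"yellow",(260,168,305,210))
print("cas",yt[0],yt[1],plane(T,yt[0],.042),ys[0],ys[1],tri(T,yt[0],S,ys[0]))
gt=blob(T,"green",(395,165,440,212));print("dish",gt[0],gt[1],plane(T,gt[0],.006))
gs=blob(S,"green",(200,130,265,182));print(gs[0],gs[1],plane(S,gs[0],.006))
g=T["f"].mean(2)
def edge(cols,r0,r1,sgn,z):
    P=[]
    for c in cols:
        d=sgn*np.gradient(g[r0-1:r1+2,c])[1:-1];i=d.argmax()
        if 0<i<len(d)-1:
            den=d[i-1]-2*d[i]+d[i+1];P.append((c,r0+i+.5*(d[i-1]-d[i+1])/den))
    W=plane(T,P,z);y,x=W[:,1],W[:,0]
    k=np.polyfit(y,x,1)
    for _ in range(3):
        e=abs(np.polyval(k,y)-x);m=e<max(.0015,np.median(e)*2);k=np.polyfit(y[m],x[m],1)
    print("edge yaw",-np.arctan(k[0]),"rms",np.std(np.polyval(k,y)[m]-x[m]),m.sum(),"x at key y",np.polyval(k,tri(T,kt[0],S,ks[0])[0][1]))
edge(range(306,368),205,217,1,.008)
edge(range(334,370),192,200,1,.015);edge(range(334,370),192,200,-1,.015)
edge(range(306,345),177,188,1,.015);edge(range(306,345),177,188,-1,.015)
# yellow min-area rect on top
c=cv2.findContours((yt[2]*255).astype(np.uint8),0,1)[0];print(cv2.minAreaRect(max(c,key=len)))
c=cv2.findContours((gt[2]*255).astype(np.uint8),0,1)[0];print(cv2.minAreaRect(max(c,key=len)))
E
```

```text
key px [324.45838668 201.72087068] [ 8  7  3 10 22] [324.61484784 193.51909285] [ 6 10  8 12 71] tri (array([0.49410626, 0.05197627, 0.06280971]), np.float64(0.0010786130190124574)) [[0.49447247 0.0515383  0.062     ]] [[0.49334962 0.05207281 0.062     ]]
cas [354.4865112  185.96463954] [  6   5  19  11 178] [[ 0.55705753 -0.06261945  0.042     ]] [283.71949564 191.25664403] [ 11  12  25  24 339] (array([ 0.55617068, -0.06115006,  0.0382139 ]), np.float64(0.0043363482966889445))
dish [415.25452507 187.97589924] [  6   8  32  33 951] [[ 0.55498435 -0.30369974  0.006     ]]
[232.07758394 157.31468402] [   5    6   52   43 1178] [[ 0.54802434 -0.30237138  0.006     ]]
edge yaw 0.03893564021569008 rms 0.000598005064100006 47 x at key y 0.4583699686884541
edge yaw 0.029966158013189578 rms 0.00048499441424502363 36 x at key y 0.5251730981121124
edge yaw 0.04027146587766191 rms 0.0002473010356948482 36 x at key y 0.5136485213349886
edge yaw 0.11303353973636883 rms 0.0018459075712771817 31 x at key y 0.5695124324459573
edge yaw -0.055782862411800804 rms 0.0005453498090173047 26 x at key y 0.5868146893458951
((15.0, 10.0), (10.0, 18.0), 90.0)
((21.40015411376953, 23.50399398803711), (32.13430404663086, 30.095935821533203), 87.70938873291016)
```

Key at (0.494, 0.052), triangulated height 63 mm against the expected 62. Dock yaw is about 0.037; the plate and rail edges fall at dock x = -88, -32 and -22, which matches. Moving to the key.

```bash
cat >> h.py <<'E'
YAW=0.037;KEY=np.array([0.4940,0.0519])
ex=np.array([np.cos(YAW),np.sin(YAW)]);ey=np.array([-ex[1],ex[0]])
ORG=KEY+0.052*ex
def W(x,y,z): return np.r_[ORG+x*ex+y*ey,z]
def st(m=""):
    o=get_obs();print(m,"t%.1f"%o["time_s"],"p",np.round(o["position"],4),"F",np.round(o["wrist_force"],1),"M",np.round(o["ft_torque"],2),"w%.4f g%.0f"%(o["gripper_width"],o["grip_force"]),"j6 %.3f"%o["joint_pos"][5]);return o
E
python3 - <<'E'
from h import *
o=get_obs()
bot.reach([0.176,0.6,0.38],o["orientation"]);st("up")
hand.move_gripper(0.045,40)
k=W(-.052,0,0)
for a in (YAW+np.pi/2,YAW-np.pi/2):
    j=kinematics.solve_ik(np.r_[k[:2],.2],Q(a));j2=kinematics.solve_ik(np.r_[k[:2],.066],Q(a-1.5));print(a,np.round(j,2),np.round(j2,2))
bot.reach(np.r_[k[:2],.25],Q(YAW+np.pi/2));st("over")
bot.servo_line(np.r_[k[:2],.115]);st("115")
d=grab("top",2);s=grab("scene",2)
a=d["f"][150:250,270:390];b=s["f"][130:240,250:390]
f=lambda a,k:cv2.resize(a,None,fx=k,fy=k,interpolation=cv2.INTER_CUBIC)
a=f(a,3);b=f(b,3);o=np.zeros((max(len(a),len(b)),a.shape[1]+b.shape[1],3));o[:len(a),:a.shape[1]]=a;o[:len(b),a.shape[1]:]=b
cv2.imwrite("pics/c2.png",np.clip(o[:,:,::-1]*1.3,0,255))
E
```

```text
up t1.2 p [0.176  0.5999 0.3802] F [-0.3  0.3 -0.1] M [-0.03 -0.01  0.03] w0.0854 g0 j6 -0.002
1.6077963267948965 [ 0.1   0.18  1.93 -0.    1.03 -1.51] [ 0.1   0.38  2.03 -0.    0.73 -0.01]Traceback (most recent call last):
  File "<stdin>", line 7, in <module>
    return _wrapfunc(a, 'round', decimals=decimals, out=out)
    return _wrapit(obj, method, *args, **kwds)
    result = getattr(arr, method)(*args, **kwds)
TypeError: unsupported operand type(s) for *: 'NoneType' and 'float'
```

```bash
cat >> h.py <<'E'
def pic(name,tb=(270,150,390,250),sb=(250,130,390,240)):
    d=grab("top",2);s=grab("scene",2)
    f=lambda a,q:cv2.resize(a["f"][q[1]:q[3],q[0]:q[2]],None,fx=3,fy=3,interpolation=cv2.INTER_CUBIC)
    a=f(d,tb);b=f(s,sb);o=np.zeros((max(len(a),len(b)),a.shape[1]+b.shape[1],3));o[:len(a),:a.shape[1]]=a;o[:len(b),a.shape[1]:]=b
    cv2.imwrite(f"pics/{name}.png",np.clip(o[:,:,::-1]*1.3,0,255));return d,s
E
python3 - <<'E'
from h import *
k=W(-.052,0,0)
bot.reach(np.r_[k[:2],.25],Q(YAW+np.pi/2));st("over")
bot.servo_line(np.r_[k[:2],.105]);st("105")
pic("c2")
E
```

```text
over t4.0 p [0.4942 0.0525 0.2502] F [-0.4  0.  -0.1] M [-0.03  0.02 -0.01] w0.0450 g0 j6 -1.506
105 t5.1 p [0.4946 0.052  0.1057] F [ 0.8  0.5 -0.2] M [ 0.   -0.01  0.02] w0.0454 g0 j6 -1.506[ WARN:0@3.801] global loadsave.cpp:1063 imwrite_ Unsupported depth image for selected encoder is fallbacked to CV_8U.
```

View pics/c2.png

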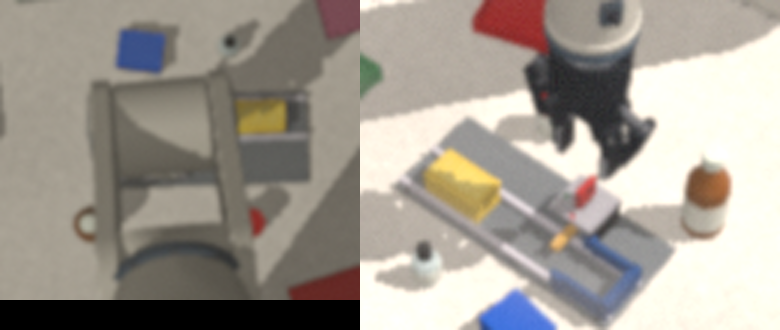

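The scene half shows the fingers, crop (563,140) and (612,165), straddling the bow at (586,190). I descend and grip gently, watching the force.

```bash
python3 - <<'E'
from h import *
k=W(-.052,0,0)
bot.servo_line(np.r_[k[:2],.067],velocity=.06);st("down")
hand.move_gripper(0.025,25);st("25")
hand.move_gripper(0.0,25);st("closed")
E
```

```text
down t6.0 p [0.4941 0.0519 0.067 ] F [-0.1  1.3  0.1] M [-0.02 -0.04  0.01] w0.0451 g0 j6 -1.506
25 t6.4 p [0.4942 0.0519 0.0673] F [ 0.3  0.3 -0.2] M [0.02 0.03 0.03] w0.0250 g0 j6 -1.506
closed t6.7 p [0.4941 0.0519 0.0671] F [-0.1  0.4  0.6] M [-0.03 -0.02  0.03] w0.0067 g24 j6 -1.506
```

```bash
python3 - <<'E'
from h import *
k=W(-.052,0,0)
hand.move_gripper(0.0,45);st("grip")
p=np.r_[k[:2],.067]
for a in (.3,.6,.9,1.2,1.35,1.42):
    bot.reach(p,Q(YAW+np.pi/2-a));bot.dwell(.1);o=st(a)
    if np.linalg.norm(o["wrist_force"])>25 or abs(o["ft_torque"][2])>1.2: break
E
```

```text
grip t6.9 p [0.4941 0.0519 0.0671] F [-0.2 -0.2  2.1] M [-0.02 -0.03 -0.02] w0.0049 g44 j6 -1.506
0.3 t7.4 p [0.4941 0.0519 0.0671] F [-0.1 -0.2  1.8] M [-0.08  0.01  0.01] w0.0052 g44 j6 -1.210
0.6 t7.9 p [0.494  0.0519 0.067 ] F [-0.6 -0.7  1.8] M [-0.08 -0.04 -0.04] w0.0051 g44 j6 -0.911
0.9 t8.4 p [0.494  0.0519 0.067 ] F [ 0.4 -1.2  1.6] M [-0.14  0.05  0.01] w0.0054 g44 j6 -0.611
1.2 t8.9 p [0.494  0.0519 0.067 ] F [ 0.1 -1.1  2.6] M [-0.14  0.1   0.01] w0.0055 g44 j6 -0.311
1.35 t9.2 p [0.494  0.0519 0.067 ] F [0.3 0.  2.1] M [-0.21  0.07  0.05] w0.0053 g44 j6 -0.161
1.42 t9.6 p [0.494  0.0519 0.067 ] F [-0.3 -1.5  1.9] M [-0.19  0.09  0.05] w0.0050 g44 j6 -0.089
```

```bash
python3 - <<'E'
from h import *
p=np.r_[W(-.052,0,0)[:2],.067]
for a in (1.48,1.53,1.58):
    bot.reach(p,Q(YAW+np.pi/2-a));bot.dwell(.15);o=st(a)
    if abs(o["ft_torque"][2])>.35: break
pic("c3")
E
```

```text
1.48 t10.0 p [0.494  0.0519 0.067 ] F [ 0.5 -1.6  3. ] M [-0.22  0.12  0.03] w0.0052 g44 j6 -0.028
1.53 t10.4 p [0.494  0.0519 0.067 ] F [ 0.1 -2.2  3.7] M [-0.24  0.14  0.14] w0.0048 g45 j6 0.022
1.58 t10.8 p [0.494  0.0519 0.067 ] F [-0.5 -1.8  4.2] M [-0.26  0.14  0.23] w0.0054 g45 j6 0.073[ WARN:0@3.009] global loadsave.cpp:1063 imwrite_ Unsupported depth image for selected encoder is fallbacked to CV_8U.
```

View pics/c3.png

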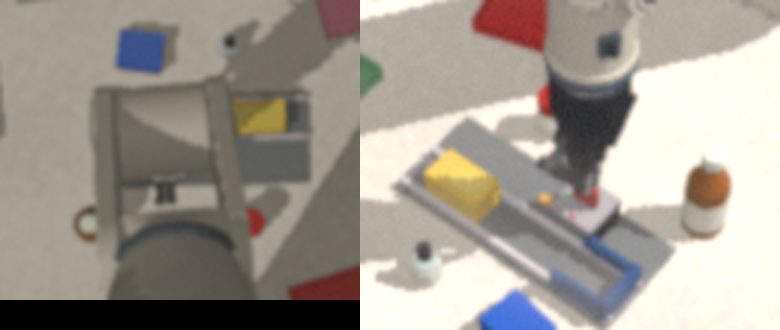

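The tongue end (orange, crop (545,198)) now lies beside the channel, and the torque rises past 1.5 rad, so the plug is at its stop. Release the key and push the cassette.

```bash
python3 - <<'E'
from h import *
p=np.r_[W(-.052,0,0)[:2],.067]
hand.move_gripper(0.035,30);st("open")
q=Q(YAW)
bot.servo_line(np.r_[p[:2],.14],velocity=.15)
hand.move_gripper(0.0,30)
bot.reach(W(0,-.19,.14),q)
bot.servo_line(W(0,-.19,.037),velocity=.15);st("behind")
d,s=pic("c4")
bot.servo_line(W(0,-.165,.037),velocity=.08);st()
bot.servo_line(W(0,-.10,.037),velocity=.08);st()
E
```

```text
open t11.4 p [0.4939 0.052  0.0669] F [ 0.2  0.  -0.4] M [-0.03  0.02  0.02] w0.0347 g0 j6 0.074
behind t14.1 p [ 0.5535 -0.1357  0.0377] F [-0.3 -0.2 -0.2] M [-0.01  0.02  0.06] w-0.0001 g0 j6 -0.281
 t14.7 p [ 0.5521 -0.1104  0.037 ] F [-0.   0.6  0.3] M [-0.04  0.    0.03] w-0.0002 g0 j6 -0.238
 t15.7 p [ 0.5497 -0.0463  0.037 ] F [-0.3  0.   0.3] M [-0.   -0.03 -0.02] w-0.0001 g0 j6 -0.124[ WARN:0@4.235] global loadsave.cpp:1063 imwrite_ Unsupported depth image for selected encoder is fallbacked to CV_8U.
```

View pics/c4.png

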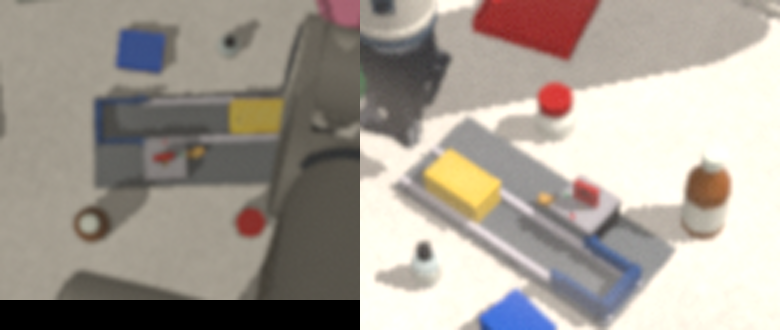

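The tongue is beside the channel (top half, (196,152)) and the key bow lies along the channel direction. The fingers were behind the cassette, so I push on to the end stop.

```bash
python3 - <<'E'
from h import *
bot.servo_line(W(0,-.012,.037),velocity=.08);st("-12")
for y in np.arange(-.009,.006,.0015):
    bot.servo_line(W(0,y,.037),velocity=.03);bot.dwell(.05);o=st("%.4f"%y)
    if o["wrist_force"][:2]@ey<-8: break
E
```

```text
-12 t16.9 p [0.5464 0.0415 0.037 ] F [-0.3 -0.1 -0.1] M [-0.04 -0.   -0.01] w-0.0001 g0 j6 0.037
-0.0090 t17.2 p [0.5463 0.0447 0.037 ] F [ 0.3 -0.3  0.2] M [ 0.01 -0.02 -0.02] w0.0000 g0 j6 0.042
-0.0075 t17.5 p [0.5463 0.0463 0.037 ] F [-0.   0.1  0.1] M [ 0.02 -0.01  0.03] w0.0001 g0 j6 0.045
-0.0060 t17.8 p [0.5462 0.0479 0.037 ] F [-0.4  0.1 -0.4] M [ 0.07 -0.02 -0.01] w0.0000 g0 j6 0.048
-0.0045 t18.1 p [0.5461 0.0494 0.037 ] F [ 0.7 -0.3  0. ] M [-0.01 -0.02 -0.02] w-0.0002 g0 j6 0.050
-0.0030 t18.4 p [0.5461 0.0509 0.037 ] F [-0.5 -0.6  0.6] M [ 0.02 -0.03 -0.03] w0.0000 g0 j6 0.053
-0.0015 t18.7 p [0.546  0.0524 0.037 ] F [-0.8 -0.1  0.6] M [-0.01 -0.03 -0.  ] w-0.0000 g0 j6 0.056
-0.0000 t19.0 p [0.546  0.0539 0.037 ] F [ 0.5 -0.2  0.1] M [-0.01 -0.03 -0.01] w-0.0000 g0 j6 0.059
0.0015 t19.3 p [0.5459 0.0554 0.037 ] F [ 0.9 -0.6  0.6] M [-0.   -0.02  0.06] w-0.0000 g0 j6 0.061
0.0030 t19.6 p [0.5458 0.0569 0.037 ] F [0.1 0.4 0.2] M [0.04 0.04 0.02] w0.0002 g0 j6 0.064
0.0045 t19.9 p [0.5458 0.0584 0.037 ] F [-0.5 -0.  -1. ] M [-0.02  0.01 -0.01] w0.0002 g0 j6 0.067
```

```bash
python3 - <<'E'
from h import *
pic("c5")
E
```

```text
[ WARN:0@2.397] global loadsave.cpp:1063 imwrite_ Unsupported depth image for selected encoder is fallbacked to CV_8U.
```

View pics/c5.png

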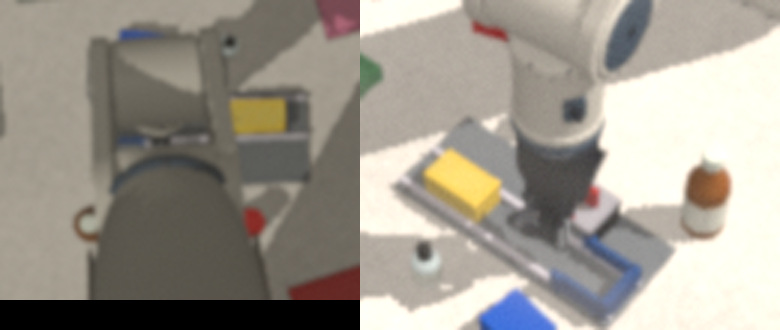

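```bash
python3 - <<'E'
from h import *
T=grab("top",2);S=grab("scene",2)
for z in (.02,.08): print(proj(S,W(0,.0045,z)),proj(T,W(0,.0045,z)))
yt=blob(T,"yellow",(300,178,376,200));ys=blob(S,"yellow",(250,160,345,250))
print(yt[0],yt[1],ys[0],ys[1])
for y in(-.1165,.044): print("exp",y,proj(T,W(0,y,.042)),proj(S,W(0,y,.03)))
print("tips at -.19",proj(S,W(0,-.19,.02)),proj(S,W(0,-.165,.02)))
st()
E
```

```text
[[314.80405081 213.43633937]] [[322.86515231 189.2664431 ]]
[[314.9372198  202.17990323]] [[322.71312807 187.59826314]]
[355.83000728 188.18368536] [ 47   5  18  11 190] [284.25186278 190.58514437] [ 21  20  26  24 367]
exp -0.1165 [[354.47846544 187.73033378]] [[284.10560305 191.30586679]]
exp 0.044 [[312.46964932 188.97884591]] [[325.27602697 218.52563744]]
tips at -.19 [[266.61802938 181.48301779]] [[272.54691827 185.41615827]]
 t20.3 p [0.5458 0.0583 0.037 ] F [-0.9  0.2 -0.3] M [ 0.03 -0.01  0.01] w-0.0001 g0 j6 0.067
```

```bash
python3 - <<'E'
import cv2
a=cv2.imread("pics/c4.png")[:,360:];b=cv2.imread("pics/c5.png")[:,360:]
c=cv2.hconcat([a[60:300,:360],b[60:300,:360]]);cv2.imwrite("pics/c6.png",c)
d=cv2.absdiff(a,b).max(2)
E
python3 - <<'E'
import cv2
a=cv2.imread("pics/c4.png")[90:190,360:520];b=cv2.imread("pics/c5.png")[160:260,490:650]
f=lambda x:cv2.resize(x,None,fx=2.4,fy=2.4,interpolation=cv2.INTER_LINEAR)
cv2.imwrite("pics/c6.png",cv2.hconcat([f(a),f(b)]))
E
```

```text
(no output)
```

View pics/c6.png

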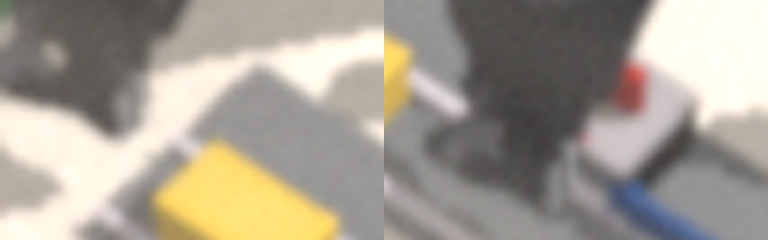

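The cassette has not moved although the fingers passed over its place, so the closed tips must ride higher than assumed; in both crops they appear 9–14 mm above the expected pixel. I test by touching the channel floor between the cassette and the lock.

```bash
python3 - <<'E'
from h import *
bot.servo_line(W(0,.0045,.10),velocity=.2)
bot.servo_line(W(0,-.056,.10),velocity=.2)
bot.servo_line(W(0,-.056,.032),velocity=.15);st("32")
for z in np.arange(.029,.009,-.002):
    bot.servo_line(W(0,-.056,z),velocity=.03);o=st("%.3f"%z)
    if abs(o["wrist_force"][2])>4: break
E
```

```text
32 t21.9 p [ 0.5481 -0.0017  0.0321] F [ 1.  0. -0.] M [-0.01 -0.01 -0.  ] w0.0001 g0 j6 -0.044
0.029 t22.1 p [ 0.5485 -0.0021  0.0297] F [-0.   0.4 -0.4] M [0.01 0.   0.  ] w0.0002 g0 j6 -0.044
0.027 t22.4 p [ 0.5481 -0.0022  0.0271] F [0.1 0.1 0.2] M [-0.01 -0.01  0.01] w0.0004 g0 j6 -0.044
0.025 t22.6 p [ 0.5479 -0.0021  0.0248] F [-0.1 -0.6  0.4] M [-0.02 -0.03 -0.01] w-0.0001 g0 j6 -0.044
0.023 t22.9 p [ 0.5479 -0.0021  0.0228] F [-0.1  0.7 -0.2] M [-0.01  0.02  0.06] w-0.0002 g0 j6 -0.044
0.021 t23.1 p [ 0.5479 -0.0021  0.0209] F [-0.4  0.1  0.6] M [ 0.05 -0.01  0.02] w0.0003 g0 j6 -0.044
0.019 t23.4 p [ 0.5479 -0.0021  0.0189] F [-0.4  0.3  0.5] M [ 0.01 -0.    0.03] w-0.0001 g0 j6 -0.044
0.017 t23.6 p [ 0.5479 -0.0021  0.0169] F [0.1 0.5 0.3] M [-0.04 -0.02 -0.  ] w0.0001 g0 j6 -0.044
0.015 t23.9 p [ 0.5479 -0.0021  0.0149] F [ 1.   0.3 -0.1] M [-0.01 -0.01  0.  ] w0.0005 g0 j6 -0.044
0.013 t24.1 p [ 0.5479 -0.0022  0.0129] F [ 1.1 -0.4 -0. ] M [ 0.03 -0.01  0.02] w-0.0001 g0 j6 -0.044
0.011 t24.4 p [ 0.5479 -0.0022  0.0109] F [-0.4 -0.4 -0.5] M [ 0.06 -0.03  0.05] w-0.0001 g0 j6 -0.044
0.009 t24.6 p [ 0.5479 -0.0021  0.0089] F [-0.8 -0.   0.5] M [-0.   -0.03 -0.  ] w-0.0001 g0 j6 -0.044
```

```bash
python3 - <<'E'
from h import *
for z in np.arange(.007,-.013,-.002):
    bot.servo_line(W(0,-.056,z),velocity=.04);o=st("%.3f"%z)
    if abs(o["wrist_force"][2])>4: break
S=grab("scene",2)
z=get_obs()["position"][2]
P=[W(0,-.056,z),W(0,-.056,z-.017),W(0,-.056,.008)];u=proj(S,P);print(u)
f=cv2.resize(S["f"][140:260,230:390],None,fx=4.5,fy=4.5,interpolation=cv2.INTER_CUBIC)
f=np.clip(f*1.3,0,255)[:,:,::-1].astype(np.uint8).copy()
for q,c in zip(u,((0,255,0),(255,0,255),(255,255,0))): cv2.circle(f,tuple(int(v) for v in (q-[230,140])*4.5),3,c,-1)
cv2.imwrite("pics/c7.png",f)
E
```

```text
0.007 t24.9 p [ 0.5479 -0.0021  0.0069] F [-0.7  0.2 -0.2] M [-0. -0. -0.] w0.0001 g0 j6 -0.044
0.005 t25.1 p [ 0.548  -0.0021  0.0049] F [ 0.4 -0.1 -0.4] M [ 0.02 -0.01  0.05] w0.0001 g0 j6 -0.044
0.003 t25.4 p [ 0.5479 -0.0021  0.0029] F [-0.1  0.4  0.5] M [0.01 0.03 0.03] w-0.0003 g0 j6 -0.044
0.001 t25.6 p [ 0.5484 -0.0021  0.0015] F [-2.4  0.1  7.1] M [0.04 0.26 0.02] w-0.0001 g3 j6 -0.044
[[299.43169846 206.53298866]
 [299.55092078 209.56393779]
 [299.3852514  205.35161231]]
```

View pics/c7.png

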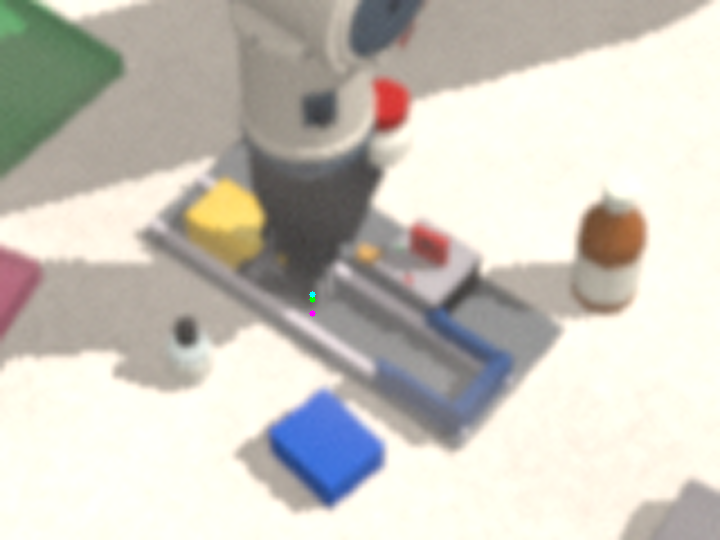

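Contact with the 8 mm floor came at TCP z = 1.5 mm. So when shut the tips stand about 6.5 mm behind the TCP, which explains why they passed just over the 42 mm cassette top. Correcting heights and pushing again.

```bash
python3 - <<'E'
from h import *
bot.servo_line(W(0,-.056,.06),velocity=.25)
bot.servo_line(W(0,-.19,.06),velocity=.25)
Z=.022
bot.servo_line(W(0,-.19,Z),velocity=.15);st("behind")
bot.servo_line(W(0,-.16,Z),velocity=.08);st("-160")
bot.servo_line(W(0,-.12,Z),velocity=.08);st("-120")
S=grab("scene",1);b=blob(S,"yellow",(250,160,345,250));print(b[0],b[1])
if b[0][0]>285.5:
    bot.servo_line(W(0,-.012,Z),velocity=.09);st("-12")
    for y in np.arange(-.008,.008,.002):
        bot.servo_line(W(0,y,Z),velocity=.04);o=st("%.4f"%y)
        if o["wrist_force"][:2]@ey<-8: break
    S=grab("scene",1);b=blob(S,"yellow",(250,160,345,250));print(b[0],b[1])
E
```

```text
behind t27.2 p [ 0.5525 -0.1347  0.0216] F [0.1 0.5 0.1] M [ 0.03 -0.04 -0.02] w-0.0003 g0 j6 -0.281
-160 t27.7 p [ 0.552  -0.1055  0.0223] F [ 0.3 -0.6 -0.4] M [-0.01  0.02  0.01] w0.0000 g0 j6 -0.230
-120 t28.4 p [ 0.5502 -0.0656  0.0219] F [ 0.4 -0.3 -0.8] M [-0.07 -0.   -0.06] w-0.0002 g0 j6 -0.159
[296.10373191 198.15049505] [ 33  27  26  25 376]
-12 t29.8 p [0.5465 0.0415 0.022 ] F [-0.6 -0.1  0.2] M [-0.04 -0.02 -0.01] w-0.0001 g0 j6 0.037
-0.0080 t30.0 p [0.5463 0.0458 0.022 ] F [ 0.3  0.4 -0.8] M [-0.03 -0.   -0.  ] w-0.0001 g0 j6 0.044
-0.0060 t30.2 p [0.5462 0.0479 0.022 ] F [ 0.1 -0.3  0.5] M [-0.04  0.02 -0.  ] w-0.0001 g0 j6 0.048
-0.0040 t30.5 p [0.5461 0.05   0.022 ] F [ 0.1 -0.8  0.4] M [-0.06  0.    0.  ] w0.0001 g0 j6 0.051
-0.0020 t30.8 p [0.5461 0.052  0.022 ] F [-0.1  0.2  0.6] M [0.01 0.01 0.01] w0.0002 g0 j6 0.055
0.0000 t31.0 p [0.546  0.0523 0.022 ] F [  1.  -12.4   1.5] M [-2.04 -0.1  -0.01] w0.0000 g6 j6 0.059
[325.73284949 216.89182651] [ 63  46  27  22 310]
```

The cassette is home: it met the stop with 12 N, and its yellow centroid (325.7,216.9) matches the expected (325.3,218.5). Next I turn the key back, this time with a proper grip depth.

```bash
python3 - <<'E'
from h import *
bot.servo_line(W(0,-.008,.022),velocity=.06)
bot.servo_line(W(0,-.008,.10),velocity=.25)
k=W(-.052,0,0)[:2];A=lambda a:Q(YAW+np.pi/2-a)
bot.reach(np.r_[k,.10],A(1.42));hand.move_gripper(.035,30)
bot.servo_line(np.r_[k,.048],velocity=.12);o=st("down")
hand.move_gripper(0,30);st("closed")
hand.move_gripper(0,60);st("60")
for a in (1.1,.7,.3,.1,.0,-.05):
    bot.reach(np.r_[k,.048],A(a));o=st(a)
    if np.linalg.norm(o["wrist_force"])>30 or abs(o["ft_torque"][2])>1: break
E
```

```text
down t33.1 p [0.4941 0.0519 0.0481] F [-0.2 -0.3  0.1] M [-0.04 -0.02  0.01] w0.0351 g0 j6 -0.086
closed t33.5 p [0.4942 0.0519 0.0486] F [-1.5 -0.8  3.5] M [-0.06  0.29 -0.02] w0.0077 g34 j6 -0.086
60 t33.7 p [0.4942 0.0519 0.0484] F [-2.3 -1.   5.8] M [-0.07  0.27  0.03] w0.0069 g63 j6 -0.086
1.1 t34.1 p [0.4942 0.0518 0.0484] F [-1.6 -2.1  5.2] M [-0.29  0.31 -0.05] w0.0059 g63 j6 -0.407
0.7 t34.6 p [0.4943 0.0519 0.0484] F [-1.1  0.8  5.3] M [-0.11  0.23 -0.01] w0.0068 g63 j6 -0.807
0.3 t35.0 p [0.4943 0.0521 0.0484] F [-1.5  0.9  5.5] M [ 0.19  0.28 -0.01] w0.0064 g63 j6 -1.207
0.1 t35.4 p [0.4943 0.0522 0.0484] F [-1.5  1.8  4.6] M [ 0.36  0.29 -0.04] w0.0068 g63 j6 -1.407
0.0 t35.6 p [0.4943 0.0523 0.0484] F [-1.1  1.8  4.7] M [ 0.42  0.28 -0.03] w0.0068 g63 j6 -1.507
-0.05 t35.9 p [0.4943 0.0523 0.0484] F [-1.5  2.2  5.1] M [0.5  0.35 0.  ] w0.0067 g63 j6 -1.556
```

```bash
python3 - <<'E'
from h import *
k=W(-.052,0,0)[:2];A=lambda a:Q(YAW+np.pi/2-a)
for a in (-.1,-.15,-.2,-.25):
    bot.reach(np.r_[k,.048],A(a));bot.dwell(.1);o=st(a)
    if abs(o["ft_torque"][2])>.3: break
# key centred in its play: then a short trial lift
bot.reach(np.r_[k,.048],A(a+.1));st("back")
for z in (.053,.060):
    bot.servo_line(np.r_[k,z],velocity=.03);o=st(z)
    if o["wrist_force"][2]<-12: break
pic("c8")
E
```

```text
-0.1 t36.2 p [0.4943 0.0523 0.0484] F [-2.   2.5  5.5] M [ 0.45  0.32 -0.06] w0.0065 g63 j6 -1.606
-0.15 t36.5 p [0.4942 0.0524 0.0484] F [-2.4  2.7  4.4] M [ 0.54  0.32 -0.1 ] w0.0065 g63 j6 -1.656
-0.2 t36.9 p [0.4942 0.0524 0.0484] F [-2.1  2.9  5.6] M [ 0.61  0.43 -0.29] w0.0066 g63 j6 -1.706
-0.25 t37.2 p [0.4942 0.0524 0.0484] F [-1.7  3.2  6.1] M [ 0.61  0.38 -0.46] w0.0068 g63 j6 -1.756
back t37.5 p [0.4942 0.0524 0.0484] F [-2.3  3.3  6. ] M [ 0.55  0.36 -0.11] w0.0064 g63 j6 -1.655
0.053 t37.8 p [0.4936 0.0522 0.0531] F [-2.3  5.3  0.7] M [ 0.98  0.52 -0.05] w0.0070 g62 j6 -1.656
0.06 t38.2 p [0.4945 0.0519 0.0605] F [-0.4  2.6  0.6] M [ 0.39  0.08 -0.04] w0.0068 g62 j6 -1.656[ WARN:0@3.327] global loadsave.cpp:1063 imwrite_ Unsupported depth image for selected encoder is fallbacked to CV_8U.
```

View pics/c8.png

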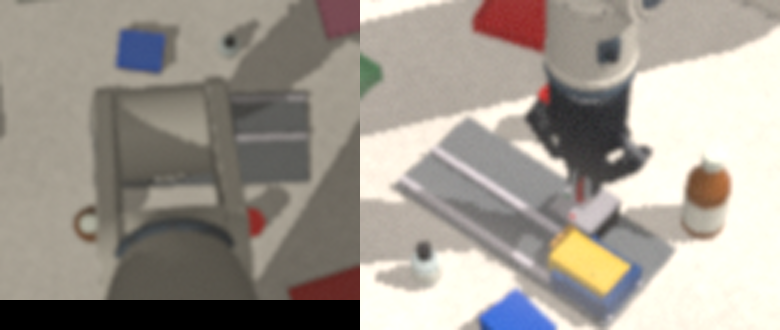

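The cassette sits in the bay (crop (595,265)) with the tongue across behind it at (560,237), and the key is rising in the jaws. That uses up my picture views, so from here I check with numbers.

```bash
python3 - <<'E'
from h import *
k=W(-.052,0,0)[:2]
bot.servo_line(np.r_[k,.075],velocity=.05);st("75")
bot.servo_line(np.r_[k,.17],velocity=.15);o=st("170")
D=np.array([.551,-.303])
q=o["orientation"]
bot.reach(np.r_[D,.17],q);st("over dish")
T=grab("top",2);S=grab("scene",2)
b=blob(S,"red",(200,90,262,180));print("red in S",b[0],b[1],"exp",proj(S,np.r_[D,.17-.022+.03]))
bot.servo_line(np.r_[D,.060],velocity=.15);st("60")
for z in (.045,.038,.033,.030):
    bot.servo_line(np.r_[D,z],velocity=.05);o=st(z)
    if o["wrist_force"][2]>5: break
E
```

```text
75 t38.9 p [0.4943 0.0518 0.0754] F [ 0.5 -0.   0.2] M [ 0.05  0.02 -0.05] w0.0068 g62 j6 -1.656
170 t39.6 p [0.4934 0.0518 0.1693] F [ 0.4 -0.4 -0.8] M [-0.02 -0.04 -0.05] w0.0067 g62 j6 -1.656
over dish t41.0 p [ 0.551  -0.3018  0.1697] F [-0.3  1.4 -0.4] M [ 0.01 -0.02  0.04] w0.0069 g62 j6 -2.262
red in S [220.91035354 122.10858586] [19 28  5  9 30] exp [[222.99172897 120.91015323]]
60 t42.1 p [ 0.5516 -0.3033  0.0608] F [ 0.3 -0.2 -0.5] M [ 0.03  0.02 -0.03] w0.0062 g62 j6 -2.262
0.045 t42.5 p [ 0.5508 -0.3029  0.0447] F [ 0.3 -0.2 -0.5] M [-0.02  0.    0.03] w0.0066 g62 j6 -2.262
0.038 t42.8 p [ 0.5507 -0.3028  0.0376] F [ 0.   0.3 -0.2] M [ 0.03 -0.01  0.02] w0.0069 g62 j6 -2.262
0.033 t43.1 p [ 0.5507 -0.3029  0.0326] F [-0.6 -0.6  0.2] M [-0.1 -0.   0. ] w0.0065 g62 j6 -2.262
0.03 t43.3 p [ 0.5509 -0.3029  0.0298] F [ 0.   0.4 -0.1] M [-0.04  0.03 -0.06] w0.0062 g62 j6 -2.262
```

```bash
python3 - <<'E'
from h import *
D=np.array([.551,-.303])
for z in (.028,.026,.024):
    bot.servo_line(np.r_[D,z],velocity=.05);o=st(z)
    if o["wrist_force"][2]>3: break
hand.move_gripper(.05,20);bot.dwell(.4)
bot.servo_line(np.r_[D,.2],velocity=.2);st("up")
bot.reach([.35,-.12,.35],get_obs()["orientation"]);bot.dwell(.3);st("away")
T=grab("top",3);S=grab("scene",3)
for d,box in((T,(396,168,436,208)),(S,(205,130,262,180))):
    b=blob(d,"red",box);m=b[2];print(b[0],b[1],plane(d,b[0],.008))
    c=cv2.findContours(m.astype(np.uint8),0,1)[0];print(cv2.minAreaRect(max(c,key=len)))
b=blob(T,"yellow",(290,170,376,205));print("cas T",b[0],b[1],"exp",proj(T,W(0,.044,.042)))
b=blob(S,"yellow",(250,160,345,250));print("cas S",b[0],b[1])
# brass tongue: orange-ish at the expected place
for y in (0,-.006,.0): print(S["f"][tuple(np.round(proj(S,W(-.012,y,.026))[0][::-1]).astype(int))],S["f"][tuple(np.round(proj(S,W(-.0,y,.026))[0][::-1]).astype(int))])
print("open place",S["f"][tuple(np.round(proj(S,W(-.043,-.04,.026))[0][::-1]).astype(int))])
cv2.imwrite("pics/end.png",S["f"][:,:,::-1])
E
```

```text
0.028 t43.6 p [ 0.5509 -0.303   0.0279] F [-0.4 -0.6 -0.3] M [ 0.04 -0.01  0.03] w0.0063 g62 j6 -2.262
0.026 t43.8 p [ 0.5513 -0.3032  0.0265] F [-0.6  0.8  4.4] M [ 0.09  0.14 -0.04] w0.0065 g63 j6 -2.262
up t45.7 p [ 0.5503 -0.3026  0.1988] F [-0.5  0.5 -0.7] M [-0.05  0.04  0.04] w0.0497 g0 j6 -2.262
away t47.2 p [ 0.3503 -0.1202  0.3496] F [ 0.3 -0.3 -0. ] M [-0.03  0.04  0.  ] w0.0499 g0 j6 -2.092
[425.58906544 185.93996767] [26 14  9  8 47] [[ 0.56309966 -0.34400269  0.008     ]]
((29.576921463012695, 17.61538314819336), (6.656403064727783, 6.933752536773682), 56.3099365234375)
[219.96941393 153.93053373] [11 20  9  8 59] [[ 0.56517308 -0.34259298  0.008     ]]
((15.0, 23.5), (7.0, 8.0), 90.0)
cas T [312.75963953 189.59376017] [ 14  14  18  12 187] exp [[312.46964932 188.97884591]]
cas S [325.52692005 216.6466015 ] [ 63  46  27  22 319]
[151.       121.666664  81.      ] [143.33333 120.       81.     ]
[130.       112.666664  93.      ] [99.666664 92.666664 86.333336]
[151.       121.666664  81.      ] [143.33333 120.       81.     ]
open place [96.333336 95.333336 95.      ][ WARN:0@4.346] global loadsave.cpp:1063 imwrite_ Unsupported depth image for selected encoder is fallbacked to CV_8U.
```

Both cameras agree that the bow lies on the dish floor at (0.564, -0.343), and the cassette and the brass tongue are at their locked places. Handing in.

```bash
python3 -c "
from workcell import hand_in
print(hand_in())"
```

```text
the job is handed in; nothing more can be done
None
```

The job is handed in at about 48 s of the 72 s allowed: the cassette is home against the end stop and locked in by the tongue, and the key is lying in the green dish. A first push passed over the cassette without touching it, and I checked the final state only by numbers from both cameras, without a check that the bystanders stayed put.

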